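# Unpack a hydraulic valve and run its spring-switch test

## Robot

A 6-joint arm with a two-finger parallel gripper is mounted at the origin on the work surface. World frame = base frame: x ahead of the robot, y to its left, z up, the work surface at z = 0. Lengths are in mm, angles in rad, forces in N, time in s.
With the tool pointing down it reaches from about 250 to 725 mm from the base axis. Payload 9.7 kg.
Tool frame: the origin (TCP) lies between the finger pads; the fingertips stand 19 mm ahead of it and the grasp point (between the pads) is the TCP; z points along the fingers, y is the direction in which the jaws open and shut (so a half turn about z gives the same grasp; the last joint's range is limited). The gripper opens to 85 mm and grips with 20 to 120 N. Pads are 22 mm wide; open, the fingers measure 114 mm over their backs; the gripper's body (76 mm by 85 mm) begins 54 mm behind the grasp point. The pads swing forward as they close: fully open they stand 13 mm farther back than shut.
Start: joints at [0, 0.087, 0.176, 1.66, 0, 1.571], TCP at [549.997, -0, 250.284] pointing down, gripper open.
Joint ranges: [-3.13, 3.13], [-0.85, 1.81], [-1.15, 1.24], [-2.2, 2.28], [-1.44, 1.52], [-3.14, 3.14]. Speed limits (rad/s): [2.22, 2.22, 2.57, 3.14, 3.14, 3.14].

## Interface

Orientations are given as a 3x3 rotation matrix whose columns are the frame's x, y, z axes.
In Python, from plant import r, imaging gives the robot as it stands. The module is installed in compiled form; this text tells all that it offers.
- The arm moves only by the shell command python3 -m inch 'ROWS'. ROWS is JSON, a list that holds one entry, the list of rows, each a list of 7 numbers: the turn, a rotation vector about the tool's x, y, z in degrees, then the shift along the tool's x, y, z in m, then the opening, from -1 (shut) to 1 (fully open). A call has 1 to 20 rows; each row is the pose to reach, as a shift and turn from the pose commanded when the call began, along the tool's axes at that moment; what a row does not reach only later rows make up. A row lasts 1/10 s, in which the tool goes at most 50 mm and 8.59 degrees, less where a joint would pass 70% of its speed; a pose out of reach is approached as far as the arm can. A call with a gripper value outside its range is refused whole. The fingers move at their own pace and stop on an object; the grip force is fixed at half the most. Time passes only in rows, so rows that repeat a pose let the fingers close. It gives the time, the measured TCP pose, the force and the opening at its end, in the units of the state.
- r.sense(): the state, without advancing time (a new reading comes with each control period).
- imaging.get_image(name): name is "scene" or "side" or "wrist"; returns a dict with "image" (480x640x3 uint8, red, green, blue), "intrinsics" (3x3 intrinsics, pixels), "R" (3x3) and "t" (3): a world point X has camera coordinates R X + t; the wrist camera has in their place "T_tool_cam" (4x4, takes a point from camera to tool coordinates, whose origin is the TCP and whose axes are the flange's). Camera axes: x right, y down, z forward; pixel columns grow to the right and rows downward; lengths in mm; the calibration is good to about 2 mm. A picture is of the moment at which its call begins: read the wrist's pose just before it. There is no depth.
- r.job_done(): hands the job in, once; it reports no verdict.
The state is a dict: "time": time; "qpos": joint angles; "dq": joint speeds; "joint_torque": joint torques, N m; "tool_pos": TCP position; "tool_rot": TCP orientation; "contact_force": force on the tool from outside, world axes, zero at the start; "moment": the same for the moment, N m; "width": opening from 0.0 (shut) to 1.0 (fully open).
Only numpy, scipy, OpenCV 4.12 (cv2) and the standard library are available. Lean on these libraries where they do the work, as an engineer would, in place of code of your own. Each camera call takes 0.05 s, during which the arm holds its last target. There are 200 camera calls.

## Task

Fold both flaps of the carton right back, well past upright, lift the blue valve out and set it down gently in the yellow saddles of the grey test stand, upright, fully down and lying along the stand (either end first). Then twist the red spring-return switch on the console clockwise to its stop, hold it there for two seconds and let go so that it springs back. Leave the flaps folded back, the valve in the stand and the other things on the bench where they are.

Things in the scene. Friction and masses are not known exactly. Their poses are not given: they have to be found in the camera images.
- carton: Open cardboard carton fixed to the bench, outside 190 (its x) x 168 (its y) x 78 mm high, walls and floor 5 mm thick. Origin: centre of its underside, z up. Two flaps are hinged on its long sides (+y and -y), none on its x ends. It holds the valve, whose top is 51 mm above the bench, so there is room for a fingertip below the flaps.
- flap_left (a joint): Flap on the carton's +y side, 186 x 52 x 4 mm, hinged along carton x at y = +81.5, z = 78 mm. 0 = flat, pointing inwards (free edge at y = +29.5 mm: a 59 mm gap is left between the flaps); grows as it swings up and out: 1.57 = upright, stop at 2.5. Starts ajar at 0.45 to 0.8. Light; it stays where it is left. A level push on its edge jams: lift as you push, along the edge's arc.
- flap_right (a joint): The same flap mirrored, on the carton's -y side (hinge line at y = -81.5, z = 78 mm); same joint values.
- flap_left_edge (a point): Middle of the left flap's free edge, 52 mm from its hinge line; moves with the flap.
- flap_right_edge (a point): Middle of the right flap's free edge, 52 mm from its hinge line; moves with the flap.
- valve: Loose hydraulic valve, 0.45 to 0.9 kg: blue block 70 (its x) x 44 (its y) x 46 mm high, a black round solenoid (34 mm diameter, 40 mm long, axis 23 mm above the underside) on each x end, 150 mm long in all, both ends alike. Origin: centre of the block's underside, z up. Starts upright on the carton's floor, lengthwise, near its middle. Grip it across the 44 mm width.
- stand: Test stand fixed to the bench: grey base 200 (its x) x 110 x 20 mm, aluminium pad (78 x 56 mm, top at 25 mm) for the valve's block. Yellow post pairs at x = +-60 mm (18 mm long, 45 mm clear between in y) take the solenoids; yellow end walls, inner faces at x = +-81 mm; all rise to 54 mm above the bench. Between the pairs (x within +-51 mm) fingers have room. Origin: underside centre, z up.
- stand_seat (a point): Centre of the pad's top on the stand, 25 mm above the bench: where the valve's origin belongs when seated. Axes as the stand's.
- console: Control console fixed to the bench, a white box 160 (its x) x 130 x 60 mm with a grey top that carries the switch and three small lamps (at x = +62 mm, 6 mm high). Origin: centre of its underside, z up.
- switch (a joint): Spring-return rotary switch: red bar 80 x 18 mm, 34 mm tall (76 to 110 mm above the bench) on a black disc of 34 mm radius, over a fixed collar of 40 mm radius; vertical axis at x = -12, y = 0 mm of the console. 0 = at rest, bar along console x; grows CLOCKWISE seen from above to a hard stop at 1.2 rad. Spring 0.045 N m at rest, 0.225 at the stop; let go, it returns to 0 in under 1 s.
- switch_grip (a point): Centre of the switch's bar, on its axis, 96 mm above the bench (14 mm below the bar's top); turns with the switch, x along the bar.
- spanner: Bystander: steel spanner 160 mm long lying on the bench near the robot; origin within its length, underside.
- gauge: Bystander: steel pressure gauge lying face up, 76 mm diameter, 28 mm high, with a brass stem; origin under the dial's centre.
- manifold: Bystander: aluminium port block 60 x 50 x 40 mm; origin under its centre.
- oil_bottle: Bystander: yellow oil bottle, 68 mm diameter, 170 mm high, beyond the task's things; origin under its centre.
- grease_tin: Bystander: blue tin, 80 mm diameter, 90 mm high, beyond the task's things; origin under its centre.
- parts_tray: Bystander: empty blue plastic tray 110 x 160 x 40 mm at the far left; origin under its centre.
- screwdriver: Bystander: screwdriver 200 mm long lying at the far right; origin within its length.
There are look-alikes about, which are no part of the job. Leave any green look-alike of the console alone.

How it is judged:
By the outcome, as a careful person would: the job done as asked, in the order asked, and still so for the second after the job is handed in, with the robot touching nothing.
It also fails if it takes over 72 s, if anything falls off the work surface, if the arm or the gripper's body presses on something with over 40 N, if the wrist force passes 120 N, or if a joint passes its speed limit or range.

## Working session

There is one attempt and no reset: what is moved stays moved. The work goes in short steps, Python scripts to look and compute and a shell command to move; the robot and the scene stay as the last step left them, time stands still between calls to the robot, and variables do not carry over. Pictures are saved under pics/ and viewed, about 8 in all and at most 12, crops included, and the job is handed in when it is done.

```bash
mkdir -p pics; cat > h.py <<'E'
import numpy as np, cv2
from plant import r, imaging
def grab(name,fn=None):
    s=r.sense(); d=imaging.get_image(name)
    K=np.array(d["intrinsics"])
    if name=="wrist":
        T=np.array(d["T_tool_cam"]); Rt=np.array(s["tool_rot"]); p=np.array(s["tool_pos"])
        Rc=Rt@T[:3,:3]; c=Rt@T[:3,3]+p
    else:
        R=np.array(d["R"]); t=np.array(d["t"]); Rc=R.T; c=-R.T@t
    im=cv2.cvtColor(np.array(d["image"]),cv2.COLOR_RGB2BGR)
    if fn:
        cv2.imwrite("pics/"+fn+".png",im); np.savez("pics/"+fn+".npz",K=K,Rc=Rc,c=c)
    return im,K,Rc,c
def load(fn):
    z=np.load("pics/"+fn+".npz"); return cv2.imread("pics/"+fn+".png"),z["K"],z["Rc"],z["c"]
def onplane(uv,z,K,Rc,c):
    uv=np.atleast_2d(uv).astype(float)
    d=(Rc@np.linalg.inv(K)@np.c_[uv,np.ones(len(uv))].T).T
    return c+d*((z-c[2])/d[:,2])[:,None]
def proj(X,K,Rc,c):
    X=np.atleast_2d(X); q=(K@(Rc.T@(X-c).T)).T; return q[:,:2]/q[:,2:]
E
python3 - <<'E'
from h import *
for n in("scene","side","wrist"):
    im,K,Rc,c=grab(n,n+"0"); print(n,c.round(0),Rc.round(2).tolist(),K[0,0])
s=r.sense();print(s["tool_rot"],s["width"],s["time"])
E
```

```text
scene [1145.  -71.  794.] [[0.01, 0.71, -0.7], [1.0, -0.01, 0.01], [0.0, -0.7, -0.71]] 433.86853905693755
side [  215. -1105.   795.] [[0.97, -0.13, 0.2], [-0.24, -0.54, 0.81], [0.01, -0.83, -0.56]] 528.0830049204641
wrist [551.  67. 373.] [[1.0, 0.0, -0.0], [0.0, -0.96, -0.27], [-0.0, 0.27, -0.96]] 372.55504955602635
[[ 6.45845630e-06  9.99999522e-01 -9.77386821e-04]
 [ 1.00000000e+00 -6.45679691e-06  1.70093977e-06]
 [ 1.69462816e-06 -9.77386832e-04 -9.99999522e-01]] 1.0044840554381356 0.15
```

View pics/scene0.png

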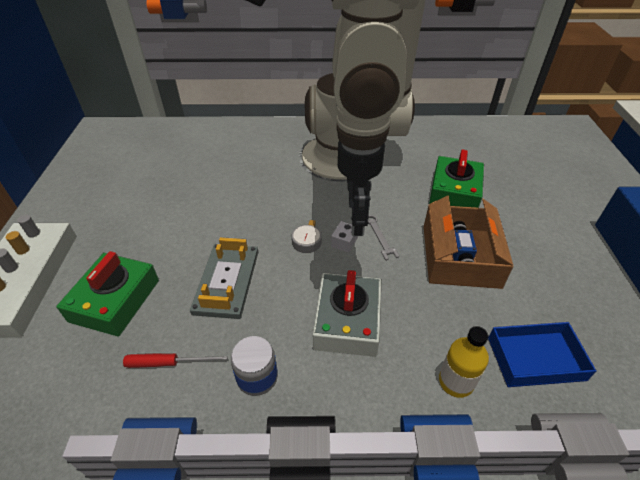

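View pics/side0.png

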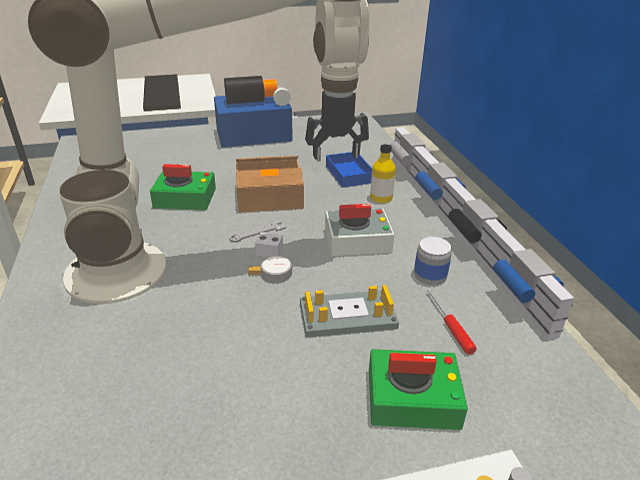

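The scene view shows the carton at about (467,245), the stand at (225,275) and the white console at (348,310). In the side view the carton is at (270,183), the stand at (348,310) and the console at (360,230). I'll zoom in on these for corner pixels.

```bash
python3 - <<'E'
from h import *
a=cv2.imread("pics/scene0.png")
c1=cv2.resize(a[185:295,412:522],(440,440),interpolation=cv2.INTER_CUBIC)
c2=cv2.resize(a[230:360,185:265],(320,520),interpolation=cv2.INTER_CUBIC)
o=np.zeros((520,780,3),np.uint8); o[:440,:440]=c1; o[:,450:770]=c2
cv2.imwrite("pics/crop0.png",o)
E
```

```text
(no output)
```

View pics/crop0.png

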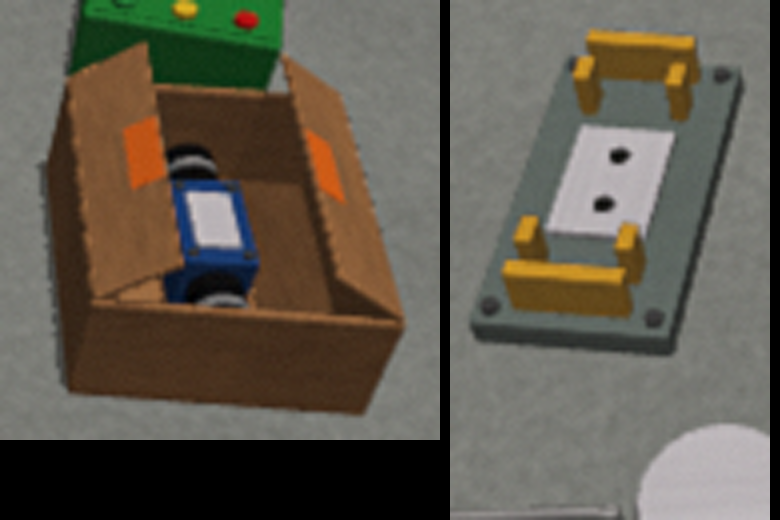

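```bash
python3 - <<'E'
from h import *
im,K,Rc,c=load("scene0")
f=lambda l:np.array(l)/4
car=onplane(f([(90,303),(403,323)])+[412,185],78,K,Rc,c); print("rim near",car.round(0).tolist(), np.linalg.norm(car[1]-car[0]))
bot=onplane(f([(70,390),(365,413)])+[412,185],0,K,Rc,c); print("bot near",bot.round(0).tolist(), np.linalg.norm(bot[1]-bot[0]))
fl=onplane(f([(68,85),(340,95)])+[412,185],78,K,Rc,c); print("rim far",fl.round(0).tolist())
st=onplane(f([(24,325),(226,345),(290,68),(115,58)])+[185,230],20,K,Rc,c); print("stand",st.round(0).tolist(),st.mean(0))
pad=onplane(f([(134,125),(224,135),(190,238),(97,228)])+[185,230],25,K,Rc,c); print("pad",pad.round(0).tolist(),pad.mean(0))
v=onplane(f([(180,182),(235,180),(257,262),(185,258)])+[412,185],51,K,Rc,c); print("valve top",v.round(0).tolist())
# angles
for n,h1,h2,e1,e2 in (("L",(68,85),(90,303),(147,45),(183,265)),("R",(340,95),(403,323),(285,55),(345,275))):
  H=onplane(f([h1,h2])+[412,185],78,K,Rc,c)
  ax=(H[1]-H[0]);ax/=np.linalg.norm(ax)
  for e,h in((e1,H[0]),(e2,H[1])):
    uv=f(e)+[412,185]; d=Rc@np.linalg.inv(K)@np.array([*uv,1.])
    t=((h-c)@ax)/(d@ax); X=c+d*t; w=X-h; print(n,X.round(0),np.linalg.norm(w).round(0),np.arctan2(w[2],np.hypot(w[0],w[1])).round(2))
# console top: white/red
hsv=cv2.cvtColor(im,cv2.COLOR_BGR2HSV)
m=((hsv[...,0]<8)|(hsv[...,0]>172))&(hsv[...,1]>150)&(hsv[...,2]>60)
m=m.astype(np.uint8); m[:, :310]=0;m[:,395:]=0; m[:260]=0;m[322:]=0
n,l,s,ce=cv2.connectedComponentsWithStats(m); print(s,ce)
i=1+np.argmax(s[1:,4]); cn=cv2.findContours((l==i).astype(np.uint8),0,2)[0][0]; print(cv2.minAreaRect(cn))
E
```

```text
rim near [[514.0, 185.0, 78.0], [530.0, 353.0, 78.0]] 168.3163421450065
bot near [[512.0, 188.0, 0.0], [531.0, 355.0, 0.0]] 167.76646259134256
rim far [[333.0, 207.0, 78.0], [344.0, 373.0, 78.0]]
stand [[601.0, -345.0, 20.0], [615.0, -235.0, 20.0], [413.0, -219.0, 20.0], [403.0, -328.0, 20.0]] [ 508.21912702 -281.71579433   20.        ]
pad [[463.0, -306.0, 25.0], [472.0, -252.0, 25.0], [547.0, -262.0, 25.0], [540.0, -315.0, 25.0]] [ 505.45977972 -283.92222576   25.        ]
valve top [[392.0, 269.0, 51.0], [391.0, 303.0, 51.0], [459.0, 298.0, 51.0], [455.0, 257.0, 51.0]]
L [337. 247. 114.] 55.0 0.72
L [519. 227. 114.] 55.0 0.7
R [339. 333. 107.] 50.0 0.62
R [526. 312. 112.] 53.0 0.7
[[     0      0    640    480 306865]
 [   344    270     12     41    335]] [[319.46732602 239.44471347]
 [349.42985075 290.14328358]]
((349.2663879394531, 290.0697021484375), (9.59678840637207, 39.9262580871582), 5.19442892074585)
```

Estimated poses:
- Carton: centre about (428,280), yaw about −6.2°, both flaps about 0.70 rad.
- Valve: about (424,282).
- Stand: about (507,−282), yaw about −6°.

I'll move over the carton with the jaws across it.

```bash
python3 -m inch '[[[0,0,-84,0.28,-0.122,0.02,-1],[0,0,-84,0.28,-0.122,0.02,-1],[0,0,-84,0.28,-0.122,0.02,-1],[0,0,-84,0.28,-0.122,0.02,-1],[0,0,-84,0.28,-0.122,0.02,-1],[0,0,-84,0.28,-0.122,0.02,-1],[0,0,-84,0.28,-0.122,0.02,-1],[0,0,-84,0.28,-0.122,0.02,-1],[0,0,-84,0.28,-0.122,0.02,-1],[0,0,-84,0.28,-0.122,0.02,-1],[0,0,-84,0.28,-0.122,0.02,-1],[0,0,-84,0.28,-0.122,0.02,-1],[0,0,-84,0.28,-0.122,0.02,-1]]]'; python3 - <<'E'
from h import *
s=r.sense();print(np.round(s["qpos"],2),np.round(s["tool_pos"],1),np.round(s["tool_rot"],3).tolist())
im,K,Rc,c=grab("wrist","w1"); print(c)
im,K,Rc,c=grab("scene","s1")
E
```

```text
time: 1.45
tool_pos: [428.0, 279.9, 230.2]
tool_rot: [[-0.994, 0.107, -0.0], [0.107, 0.994, -0.0], [0.0, -0.0, -1.0]]
contact_force: [-0.8, 0.4, 0.0]
width: 0.003
[ 0.58 -0.01  0.03  1.62  0.    0.69] [428.  279.9 230.2] [[-0.994, 0.107, -0.0], [0.107, 0.994, -0.0], [0.0, -0.0, -1.0]]
[361.82660121 287.14503765 353.6858395 ]
```

View pics/w1.png

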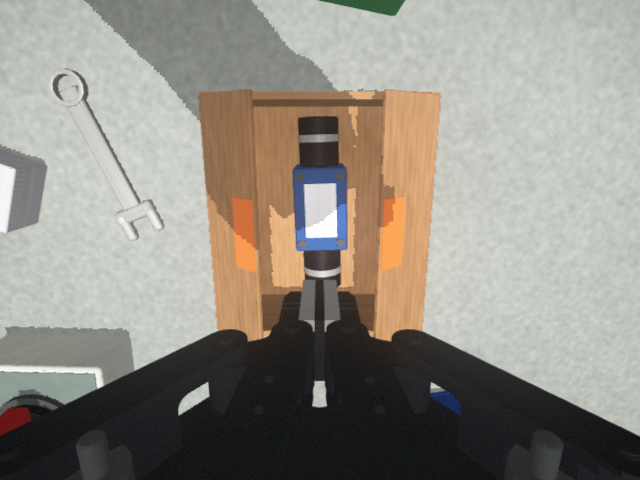

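Wrist view: the valve block is at (320,208), and the free edges of the flaps are at columns ~256 (left) and ~383 (right). I'll measure these.

```bash
python3 - <<'E'
from h import *
im,K,Rc,c=load("w1")
hsv=cv2.cvtColor(im,cv2.COLOR_BGR2HSV)
roi=np.zeros(im.shape[:2],np.uint8); roi[150:262,285:358]=1
m=((hsv[...,0]>100)&(hsv[...,0]<130)&(hsv[...,1]>100)).astype(np.uint8)*roi
cn=max(cv2.findContours(cv2.morphologyEx(m,cv2.MORPH_CLOSE,np.ones((5,5))),0,2)[0],key=cv2.contourArea)
b=cv2.boxPoints(cv2.minAreaRect(cn)); P=onplane(b,51,K,Rc,c); print(b.round(1).tolist(),P.round(1).tolist(),P.mean(0))
w=((hsv[...,1]<40)&(hsv[...,2]>150)).astype(np.uint8)*roi
cn=max(cv2.findContours(w,0,2)[0],key=cv2.contourArea)
b=cv2.boxPoints(cv2.minAreaRect(cn)); P=onplane(b,51,K,Rc,c); print("label",P.round(1).tolist(),P.mean(0))
Rc2=np.array([[.994,.108],[-.108,.994]])
for uv,z in(((256,92),112),((262,320),112),((383,92),112),((375,330),112),((252,92),112),((200,93),78),((440,93),78)):
    X=onplane([uv],z,K,Rc,c)[0]; print(uv,X.round(0),"carton",(Rc2.T@(X[:2]-[428,280])).round(1))
E
```

```text
[[292.79998779296875, 168.10000610351562], [344.8999938964844, 166.8000030517578], [347.1000061035156, 249.10000610351562], [294.8999938964844, 250.5]] [[386.6, 263.4, 51.0], [390.0, 305.1, 51.0], [459.1, 300.8, 51.0], [455.6, 256.5, 51.0]] [422.84437377 281.46686666  51.        ]
label [[399.4, 270.9, 51.0], [402.2, 296.8, 51.0], [447.5, 292.5, 51.0], [444.6, 265.6, 51.0]] [423.41664281 281.44158938  51.        ]
(256, 92) [334. 252. 112.] carton [-90.5 -38.3]
(262, 320) [486. 233. 112.] carton [ 62.9 -40.7]
(383, 92) [342. 328. 112.] carton [-90.6  38.9]
(375, 330) [503. 313. 112.] carton [70.8 40.7]
(252, 92) [334. 249. 112.] carton [-90.5 -40.8]
(200, 93) [326. 208.  78.] carton [-93.2 -82.6]
(440, 93) [344. 374.  78.] carton [-93.4  84. ]
```

Both flaps are at about 0.67 rad, and the valve is at (423,281.5) with yaw −6°. I'll fold the +y flap along its arc first.

```bash
python3 -m inch '[[[0,0,0,0,0,0.045,-1],[0,0,0,0,0,0.09,-1],[0,0,0,0,0.012,0.115,-1],[0,0,0,0,0.022,0.115,-1],[0,0,0,0,0.031,0.115,-1],[0,0,0,0,0.040,0.111,-1],[0,0,0,0,0.047,0.105,-1],[0,0,0,0,0.055,0.099,-1],[0,0,0,0,0.063,0.095,-1],[0,0,0,0,0.072,0.093,-1],[0,0,0,0,0.080,0.095,-1],[0,0,0,0,0.088,0.099,-1],[0,0,0,0,0.096,0.103,-1],[0,0,0,0,0.103,0.105,-1],[0,0,0,0,0.103,0.105,-1],[0,0,0,0,0.085,0.065,-1],[0,0,0,0,0.05,0.03,-1],[0,0,0,0,0,0.0,-1],[0,0,0,0,0,0,-1]]]'; python3 - <<'E'
from h import *
grab("wrist","w2")
E
```

```text
time: 3.45
tool_pos: [428.3, 277.6, 234.6]
tool_rot: [[-0.994, 0.106, 0.005], [0.106, 0.994, 0.002], [-0.004, 0.003, -1.0]]
contact_force: [-0.3, 0.2, 1.1]
width: 0.002
```

View pics/w2.png

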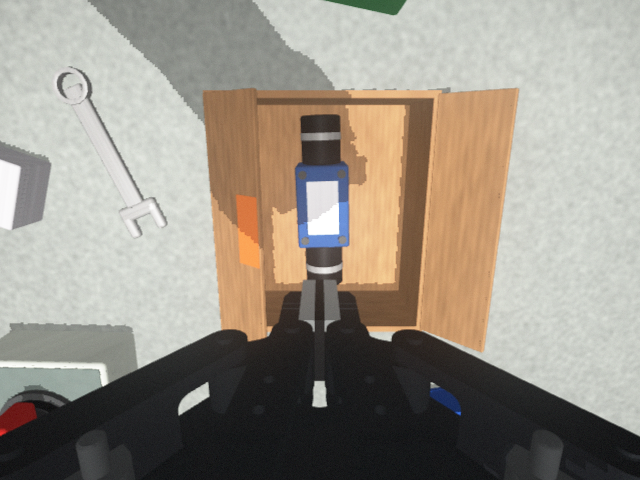

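The +y flap now lies folded outwards, with its edge at columns 485–518. Next is the other flap, mirrored.

```bash
python3 -m inch '[[[0,0,0,0,0,0.045,-1],[0,0,0,0,0,0.09,-1],[0,0,0,0,-0.012,0.115,-1],[0,0,0,0,-0.022,0.115,-1],[0,0,0,0,-0.031,0.115,-1],[0,0,0,0,-0.040,0.111,-1],[0,0,0,0,-0.047,0.105,-1],[0,0,0,0,-0.055,0.099,-1],[0,0,0,0,-0.063,0.095,-1],[0,0,0,0,-0.072,0.093,-1],[0,0,0,0,-0.080,0.095,-1],[0,0,0,0,-0.088,0.099,-1],[0,0,0,0,-0.096,0.103,-1],[0,0,0,0,-0.105,0.105,-1],[0,0,0,0,-0.105,0.105,-1],[0,0,0,0,-0.085,0.065,-1],[0,0,0,0,-0.05,0.03,-1],[0,0,0,0,0,0.0,0.9],[0,0,0,0,0,0,0.9],[0,0,0,0,0,0,0.9]]]'; python3 - <<'E'
from h import *
im,K,Rc,c=grab("wrist","w3"); im2,*_=grab("scene","s3")
cv2.imwrite("pics/c3.png",np.hstack([cv2.resize(im,(440,330)),cv2.resize(im2[170:300,400:542],(360,330))]))
hsv=cv2.cvtColor(im,cv2.COLOR_BGR2HSV)
roi=np.zeros(im.shape[:2],np.uint8); roi[150:262,280:365]=1
w=((hsv[...,1]<40)&(hsv[...,2]>150)).astype(np.uint8)*roi
cn=max(cv2.findContours(w,0,2)[0],key=cv2.contourArea)
b=cv2.boxPoints(cv2.minAreaRect(cn)); P=onplane(b,51,K,Rc,c); print("label",P.round(1).tolist(),P.mean(0))
s=r.sense();print(s["tool_pos"],s["time"],s["width"])
E
```

```text
time: 5.5
tool_pos: [428.1, 281.2, 230.4]
tool_rot: [[-0.995, 0.102, 0.0], [0.102, 0.995, 0.0], [-0.0, 0.0, -1.0]]
contact_force: [-0.6, -0.7, -0.5]
width: 0.506
label [[399.8, 270.3, 51.0], [401.9, 296.3, 51.0], [447.3, 293.2, 51.0], [445.2, 266.1, 51.0]] [423.53838837 281.47880761  51.        ]
[427.64411653 279.32523866 229.2283488 ] 5.6 0.6840795952653465
```

View pics/c3.png

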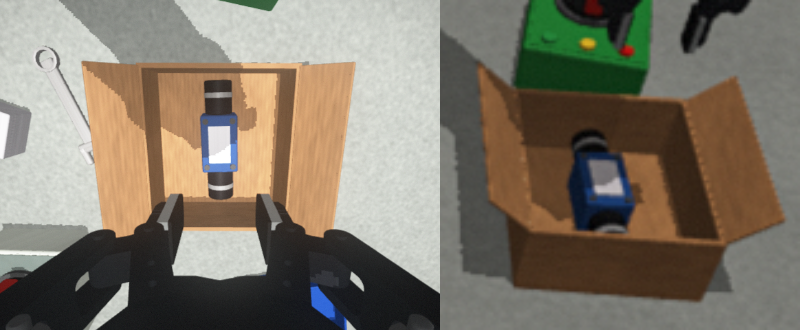

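Both flaps are folded well past upright and the valve hasn't moved. Next I descend over it and grip.

```bash
python3 -m inch '[[[0,0,0,0.0047,0.001,0.04,0.8],[0,0,0,0.0047,0.001,0.08,0.8],[0,0,0,0.0047,0.001,0.11,0.8],[0,0,0,0.0047,0.001,0.14,0.8],[0,0,0,0.0047,0.001,0.16,0.8],[0,0,0,0.0047,0.001,0.18,0.8],[0,0,0,0.0047,0.001,0.19,0.8],[0,0,0,0.0047,0.001,0.198,0.8],[0,0,0,0.0047,0.001,0.2,0.8],[0,0,0,0.0047,0.001,0.2,0.8],[0,0,0,0.0047,0.001,0.2,-1],[0,0,0,0.0047,0.001,0.2,-1],[0,0,0,0.0047,0.001,0.2,-1],[0,0,0,0.0047,0.001,0.2,-1],[0,0,0,0.0047,0.001,0.2,-1],[0,0,0,0.0047,0.001,0.2,-1],[0,0,0,0.0047,0.001,0.2,-1],[0,0,0,0.0047,0.001,0.2,-1]]]'
```

```text
time: 7.4
tool_pos: [423.8, 281.6, 31.2]
tool_rot: [[-0.995, 0.104, 0.001], [0.104, 0.995, 0.0], [-0.001, 0.0, -1.0]]
contact_force: [-0.8, -1.3, 5.4]
width: 0.509
```

Gripped (opening ≈43 mm). Now I lift it clear.

```bash
python3 -m inch '[[[0,0,0,0,0,-0.015,-1],[0,0,0,0,0,-0.045,-1],[0,0,0,0,0,-0.08,-1],[0,0,0,0,0,-0.12,-1],[0,0,0,0,0,-0.16,-1],[0,0,0,0,0,-0.19,-1],[0,0,0,-0.006,-0.02,-0.2,-1],[0,0,0,-0.017,-0.06,-0.2,-1],[0,0,0,-0.029,-0.1,-0.2,-1],[0,0,0,-0.040,-0.14,-0.2,-1],[0,0,0,-0.052,-0.18,-0.2,-1],[0,0,0,-0.063,-0.22,-0.2,-1],[0,0,0,-0.075,-0.26,-0.2,-1],[0,0,0,-0.086,-0.3,-0.2,-1],[0,0,0,-0.098,-0.34,-0.2,-1],[0,0,0,-0.109,-0.38,-0.2,-1],[0,0,0,-0.121,-0.42,-0.2,-1],[0,0,0,-0.129,-0.45,-0.2,-1],[0,0,0,-0.133,-0.463,-0.2,-1],[0,0,0,-0.133,-0.463,-0.2,-1]]]'
python3 -m inch '[[[0,0,0,0,0,0,-1],[0,0,0,0,0,0,-1]]]'
python3 - <<'E'
from h import *
s=r.sense();print(np.round(s["qpos"],2),s["tool_pos"],s["width"])
im,K,Rc,c=grab("wrist","w4")
E
```

```text
time: 9.4
tool_pos: [507.1, -194.2, 229.9]
tool_rot: [[-0.994, 0.107, -0.001], [0.107, 0.994, 0.001], [0.001, 0.0, -1.0]]
contact_force: [-0.9, 0.4, -6.6]
width: 0.508
time: 9.6
tool_pos: [507.2, -191.8, 230.5]
tool_rot: [[-0.995, 0.103, -0.0], [0.103, 0.995, 0.0], [0.0, 0.0, -1.0]]
contact_force: [-0.2, 0.8, -6.3]
width: 0.506
[-0.36  0.06  0.11  1.62  0.   -0.26] [ 507.18365019 -191.76759109  230.46409633] 0.5061747170590795
```

View pics/w4.png

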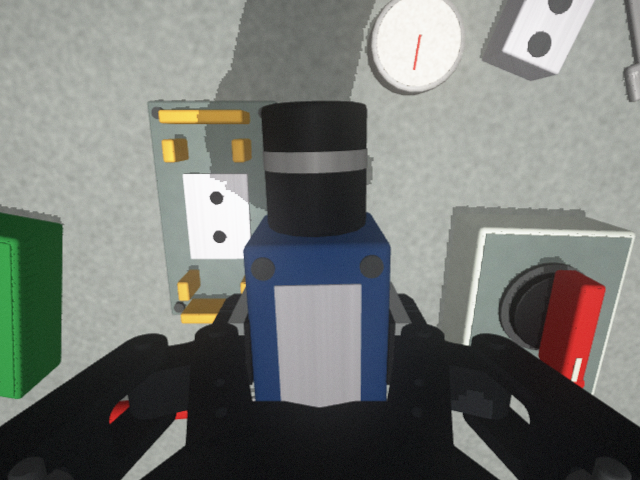

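The pad is at (183–250, 174–258), with its holes at (217,197) and (219,236). The valve sits straight in the grip. I'll work out the shift.

```bash
python3 - <<'E'
from h import *
im,K,Rc,c=load("w4")
p=np.array([507.2,-191.8]); R2=np.array([[-.995,.103],[.103,.995]])
hsv=cv2.cvtColor(im,cv2.COLOR_BGR2HSV)
m=((hsv[...,1]<25)&(hsv[...,2]>95)).astype(np.uint8); m[:,:176]=0;m[:,256:]=0;m[:168]=0;m[265:]=0
mm=cv2.morphologyEx(m,cv2.MORPH_OPEN,np.ones((3,3)))
cn=max(cv2.findContours(mm,0,2)[0],key=cv2.contourArea); print(cv2.boundingRect(cn))
P=onplane([(183,175),(247,173),(250,259),(191,259)],25,K,Rc,c)
Q=onplane([(217,197.5),(219.5,236.5)],25,K,Rc,c); print("pad",P.round(1).tolist(),P.mean(0).round(1)); print("holes",Q.round(1).tolist(),Q.mean(0).round(1))
y=((hsv[...,0]>15)&(hsv[...,0]<32)&(hsv[...,1]>140)&(hsv[...,2]>100)).astype(np.uint8); y[:,:140]=0;y[:,262:]=0
n,l,s,ce=cv2.connectedComponentsWithStats(y); print(s[1:][s[1:,4]>30])
F=onplane([(160,111),(249,111),(168,140),(186,140),(233,140),(249,139)],54,K,Rc,c); print("far posts",F.round(1).tolist())
B=onplane([(149,101),(263,100),(174,315)],20,K,Rc,c); print("base",B.round(1).tolist())
L=onplane([(275,285),(361,285)],251.5,K,Rc,c); print("label front in tool", ((L[:,:2]-p)@R2).round(1).tolist())
E
```

```text
(176, 168, 80, 97)
pad [[464.1, -306.8, 25.0], [468.1, -250.8, 25.0], [547.0, -260.2, 25.0], [541.3, -314.9, 25.0]] [ 505.1 -283.2   25. ]
holes [[486.7, -280.7, 25.0], [522.6, -284.7, 25.0]] [ 504.7 -282.7   25. ]
[[ 158  110   91   14 1231]
 [ 162  139   26   23  516]
 [ 232  139   19   23  367]
 [ 178  282   15   18  207]
 [ 241  282    5   11   36]
 [ 181  300   43   23  757]]
far posts [[412.4, -303.9, 54.0], [419.4, -236.2, 54.0], [434.1, -302.3, 54.0], [435.6, -288.4, 54.0], [439.3, -251.9, 54.0], [439.9, -239.4, 54.0]]
base [[400.3, -324.9, 20.0], [409.4, -229.0, 20.0], [598.6, -344.8, 20.0]]
label front in tool [[23.2, -12.9], [23.2, 12.6]]
```

Stand seat: about (505,−283), yaw −6.1°, which the tool already matches. I'll move over and lower until just above the posts.

```bash
python3 -m inch '[[[0,0,0,-0.002,-0.02,0,-1],[0,0,0,-0.005,-0.055,0,-1],[0,0,0,-0.0075,-0.08,0.01,-1],[0,0,0,-0.0085,-0.0895,0.04,-1],[0,0,0,-0.0085,-0.0895,0.075,-1],[0,0,0,-0.0085,-0.0895,0.105,-1],[0,0,0,-0.0085,-0.0895,0.13,-1],[0,0,0,-0.0085,-0.0895,0.143,-1],[0,0,0,-0.0085,-0.0895,0.148,-1],[0,0,0,-0.0085,-0.0895,0.148,-1],[0,0,0,-0.0085,-0.0895,0.148,-1]]]'
python3 - <<'E'
from h import *
a,*_=grab("side","d5"); b,K,Rc,c=grab("wrist","w5")
o=np.hstack([cv2.resize(a[260:350,280:420],(467,300),interpolation=cv2.INTER_CUBIC),cv2.resize(b,(333,300))]); cv2.imwrite("pics/c5.png",cv2.resize(o,(800,300)))
E
```

```text
time: 10.75
tool_pos: [507.1, -282.9, 83.9]
tool_rot: [[-0.995, 0.104, 0.002], [0.104, 0.995, -0.001], [-0.002, -0.001, -1.0]]
contact_force: [1.0, -0.8, -5.6]
width: 0.511
```

View pics/c5.png

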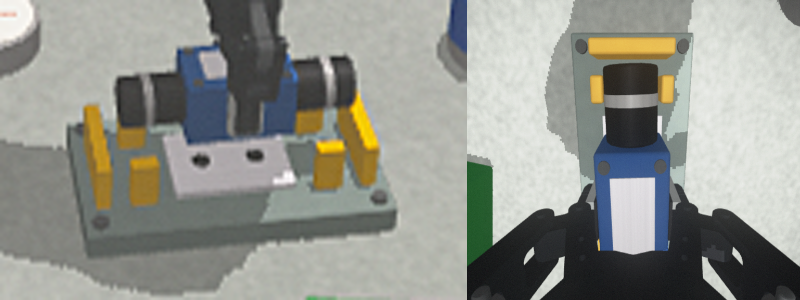

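```bash
python3 - <<'E'
from h import *
im,K,Rc,c=load("w5")
s=r.sense(); print(s["tool_pos"])
p=np.array([506,-283.]); R2=np.array([[-.994,.107],[.107,.994]])
hsv=cv2.cvtColor(im,cv2.COLOR_BGR2HSV)
y=((hsv[...,0]>15)&(hsv[...,0]<32)&(hsv[...,1]>140)&(hsv[...,2]>100)).astype(np.uint8)
n,l,st,ce=cv2.connectedComponentsWithStats(y); print(st[1:][st[1:,4]>60])
for k in range(1,n):
    if st[k,4]>200:
        x0,y0,w,h=st[k,:4]; print(((onplane([(x0,y0),(x0+w,y0),(x0,y0+h),(x0+w,y0+h)],54,K,Rc,c)[:,:2]-p)@R2).round(1).tolist())
for cc in (275,): print(im[60:100:2,320].tolist())
E
```

```text
[ 507.09091207 -283.05397128   83.78922259]
[[ 233   60  168   35 5643]
 [ 237  120   26   46 1111]
 [ 367  120   31   45 1284]]
[[91.7, -32.6], [92.0, 30.8], [79.3, -33.3], [79.6, 31.6]]
[[70.1, -32.3], [70.1, -22.1], [52.3, -33.3], [52.3, -22.7]]
[[70.3, 18.8], [70.3, 31.0], [52.9, 19.5], [52.9, 32.0]]
[[75, 154, 193], [78, 175, 220], [81, 187, 231], [83, 190, 232], [84, 192, 233], [81, 189, 232], [82, 191, 233], [85, 192, 234], [82, 190, 233], [82, 189, 233], [82, 190, 233], [75, 176, 224], [67, 158, 205], [58, 135, 172], [51, 112, 146], [49, 111, 145], [48, 110, 144], [50, 112, 145], [130, 137, 130], [128, 136, 129]]
```

Measured against the posts, the stand lies about 1.5 mm along tool +x and −0.6 mm in y. I'll correct that while lowering.

```bash
python3 -m inch '[[[0,0,0,0.0015,-0.0005,0,-1],[0,0,0,0.0015,-0.0005,0.004,-1],[0,0,0,0.0015,-0.0005,0.009,-1],[0,0,0,0.0015,-0.0005,0.014,-1],[0,0,0,0.0015,-0.0005,0.019,-1],[0,0,0,0.0015,-0.0005,0.023,-1],[0,0,0,0.0015,-0.0005,0.026,-1],[0,0,0,0.0015,-0.0005,0.028,-1],[0,0,0,0.0015,-0.0005,0.029,-1],[0,0,0,0.0015,-0.0005,0.029,-1],[0,0,0,0.0015,-0.0005,0.029,-1]]]'
python3 -m inch '[[[0,0,0,0,0,0.0005,-1],[0,0,0,0,0,0.001,-1],[0,0,0,0,0,0.0015,-1],[0,0,0,0,0,0.002,-1],[0,0,0,0,0,0.002,-1]]]'
```

```text
time: 11.95
tool_pos: [505.0, -283.2, 53.5]
tool_rot: [[-0.995, 0.104, 0.0], [0.104, 0.995, -0.0], [-0.0, -0.0, -1.0]]
contact_force: [0.3, -0.7, -7.1]
width: 0.507
time: 12.45
tool_pos: [504.9, -283.1, 51.3]
tool_rot: [[-0.995, 0.105, 0.0], [0.105, 0.995, -0.0], [-0.0, -0.0, -1.0]]
contact_force: [-0.2, -0.2, -6.3]
width: 0.508
```

```bash
python3 -m inch '[[[0,0,0,0,0,0.0004,-1],[0,0,0,0,0,0.0008,-1],[0,0,0,0,0,0.0012,-1],[0,0,0,0,0,0.0012,-1]]]'
```

```text
time: 12.85
tool_pos: [504.9, -283.1, 51.2]
tool_rot: [[-0.995, 0.105, 0.001], [0.105, 0.995, -0.0], [-0.001, -0.0, -1.0]]
contact_force: [-5.5, 1.9, 4.9]
width: 0.506
```

It's in contact at the expected height, so I release and rise.

```bash
python3 -m inch '[[[0,0,0,0,0,-0.0005,0.1],[0,0,0,0,0,-0.0005,0.3],[0,0,0,0,0,-0.0005,0.6],[0,0,0,0,0,-0.0005,0.6],[0,0,0,0,0,-0.0005,0.6],[0,0,0,0,0,-0.0005,0.6],[0,0,0,0,0,-0.02,0.6],[0,0,0,0,0,-0.05,0.6],[0,0,0,0,0,-0.09,0.6],[0,0,0,0,0,-0.13,0.6],[0,0,0,0,0,-0.17,0.6],[0,0,0,0,0,-0.19,0.6],[0,0,0,0,0,-0.19,0.6],[0,0,0,0,0,-0.19,0.6]]]'
python3 - <<'E'
from h import *
s=r.sense();print(s["tool_pos"],np.round(s["tool_rot"],3).tolist(),s["contact_force"])
a,*_=grab("side","d6"); b,K,Rc,c=grab("wrist","w6")
cv2.imwrite("pics/c6.png",np.hstack([cv2.resize(a[260:350,280:420],(400,257),interpolation=cv2.INTER_CUBIC),cv2.resize(b,(400,300))[:257]]))
im,K,Rc,c=load("scene0"); hsv=cv2.cvtColor(im,cv2.COLOR_BGR2HSV)
# console top lamps & disc from initial scene image
for nm,h0,h1 in(("green",45,80),("yellow",20,34),("red",-1,8)):
    m=((hsv[...,0]>=h0)&(hsv[...,0]<=h1)&(hsv[...,1]>120)).astype(np.uint8); m[:316]=0;m[342:]=0;m[:,:316]=0;m[:,382:]=0
    n,l,st,ce=cv2.connectedComponentsWithStats(m)
    for k in range(1,n):
        if st[k,4]>8: print(nm,ce[k],st[k],onplane([ce[k]],66,K,Rc,c)[0].round(1))
m=((hsv[...,0]<8)|(hsv[...,0]>172))&(hsv[...,1]>150)&(hsv[...,2]>150)
m=m.astype(np.uint8); m[:,:330]=0;m[:,370:]=0;m[:260]=0;m[322:]=0
pts=np.argwhere(m)[:,::-1]; print(pts.min(0),pts.max(0))
E
```

```text
time: 14.25
tool_pos: [505.0, -283.2, 239.8]
tool_rot: [[-0.995, 0.104, 0.0], [0.104, 0.995, -0.0], [-0.0, -0.0, -1.0]]
contact_force: [1.0, 0.3, 0.2]
width: 0.801
[ 504.98761474 -283.20241604  239.80277096] [[-0.995, 0.104, 0.0], [0.104, 0.995, -0.0], [-0.0, -0.0, -1.0]] [0.97995178 0.27797881 0.24253624]
green [325.5 327. ] [322 324   8   7  44] [673.5 -57.6  66. ]
yellow [346.         329.04081633] [342 326   9   7  49] [678.6 -17.7  66. ]
red [366.46 331.22] [363 328   8   8  50] [683.9  21.7  66. ]
[345 273] [355 300]
```

View pics/c6.png

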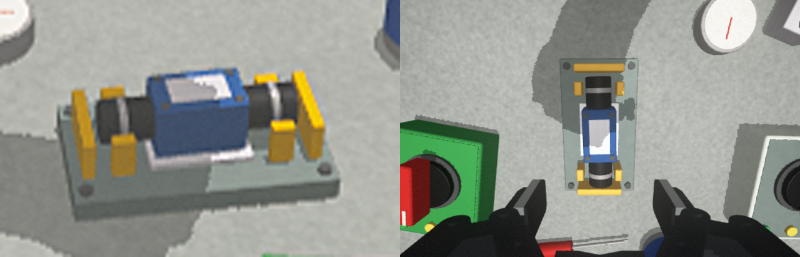

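The valve is seated upright and fully down in the saddles; both views agree. Next I go over the switch and measure it from near.

```bash
python3 -m inch '[[[0,0,0,-0.005,0.02,0,0.6],[0,0,0,-0.015,0.06,0,0.6],[0,0,0,-0.025,0.1,0,0.6],[0,0,0,-0.035,0.14,0,0.6],[0,0,0,-0.045,0.18,0,0.6],[0,0,0,-0.055,0.22,0,0.6],[0,0,0,-0.065,0.26,0,0.6],[0,0,0,-0.07,0.278,0,0.6],[0,0,0,-0.072,0.284,0,0.6],[0,0,0,-0.072,0.284,0,0.6],[0,0,0,-0.072,0.284,0,0.6]]]'
python3 - <<'E'
from h import *
s=r.sense();p=np.array(s["tool_pos"]);print(p,np.round(s["tool_rot"],3).tolist(),np.round(s["qpos"],2))
im,K,Rc,c=grab("wrist","w7")
hsv=cv2.cvtColor(im,cv2.COLOR_BGR2HSV)
for v in(90,150):
    m=(((hsv[...,0]<8)|(hsv[...,0]>172))&(hsv[...,1]>150)&(hsv[...,2]>v)).astype(np.uint8)
    cn=max(cv2.findContours(m,0,2)[0],key=cv2.contourArea)
    b=cv2.boxPoints(cv2.minAreaRect(cn)); P=onplane(b,110,K,Rc,c); print(v,b.round(0).tolist(),P.round(1).tolist(),P.mean(0).round(1))
E
```

```text
time: 15.45
tool_pos: [605.8, -9.4, 239.8]
tool_rot: [[-0.994, 0.106, -0.001], [0.106, 0.994, -0.0], [0.001, -0.0, -1.0]]
contact_force: [0.3, -0.8, 1.3]
width: 0.8
[605.79783739  -9.40621028 239.78710319] [[-0.994, 0.106, -0.001], [0.106, 0.994, -0.0], [0.001, -0.0, -1.0]] [-0.02  0.22  0.31  1.66 -0.    0.09]
90 [[308.0, 279.0], [312.0, 167.0], [337.0, 168.0], [334.0, 280.0]] [[640.5, -21.0, 110.0], [561.1, -9.3, 110.0], [563.5, 7.7, 110.0], [643.2, -2.6, 110.0]] [602.1  -6.3 110. ]
150 [[309.0, 279.0], [314.0, 173.0], [338.0, 174.0], [333.0, 280.0]] [[640.6, -20.2, 110.0], [564.8, -8.2, 110.0], [567.2, 7.5, 110.0], [643.3, -3.2, 110.0]] [604.  -6. 110.]
```

View pics/w7.png

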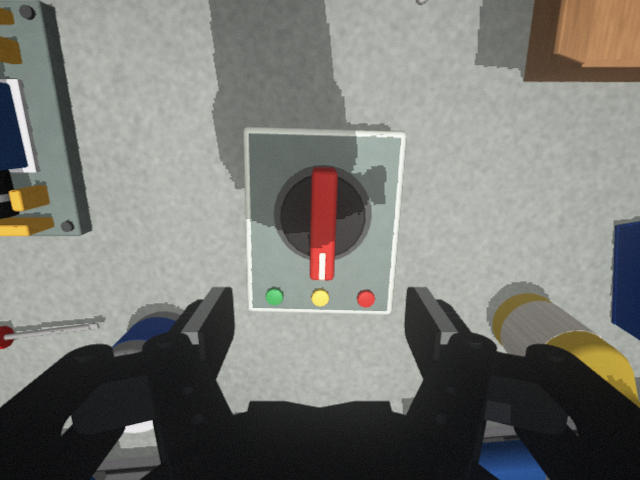

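The bar runs from (324,168) to (321,280), centred at about (603.5,−6.8), yaw about −7.8°. I'll descend and grip it with the tips above the collar.

```bash
python3 -m inch '[[[0,0,1.7,0.0025,0.002,0.04,0.4],[0,0,1.7,0.0025,0.002,0.08,0.4],[0,0,1.7,0.0025,0.002,0.11,0.4],[0,0,1.7,0.0025,0.002,0.13,0.2],[0,0,1.7,0.0025,0.002,0.137,0],[0,0,1.7,0.0025,0.002,0.139,-0.2],[0,0,1.7,0.0025,0.002,0.139,-0.3],[0,0,1.7,0.0025,0.002,0.139,-1],[0,0,1.7,0.0025,0.002,0.139,-1],[0,0,1.7,0.0025,0.002,0.139,-1],[0,0,1.7,0.0025,0.002,0.139,-1],[0,0,1.7,0.0025,0.002,0.139,-1],[0,0,1.7,0.0025,0.002,0.139,-1]]]'; python3 -c "
from h import *
s=r.sense();print(s['moment'],s['contact_force'],s['width'])"
```

```text
time: 16.8
tool_pos: [604.5, -6.6, 102.8]
tool_rot: [[-0.991, 0.134, 0.002], [0.134, 0.991, -0.001], [-0.002, -0.001, -1.0]]
contact_force: [-1.5, -4.7, 6.3]
width: 0.203
[-0.89826254  0.41423408 -0.01911607] [-1.48528325 -4.69240342  6.33899026] 0.2030839804861052
```

Gripped (17 mm). Now I twist clockwise.

```bash
python3 -m inch '[[[0,0,4,0,0,0,-1],[0,0,8,0,0,0,-1],[0,0,12,0,0,0,-1],[0,0,16,0,0,0,-1],[0,0,20,0,0,0,-1],[0,0,24,0,0,0,-1],[0,0,28,0,0,0,-1],[0,0,32,0,0,0,-1],[0,0,36,0,0,0,-1],[0,0,40,0,0,0,-1],[0,0,44,0,0,0,-1],[0,0,48,0,0,0,-1],[0,0,52,0,0,0,-1],[0,0,56,0,0,0,-1],[0,0,60,0,0,0,-1],[0,0,63,0,0,0,-1],[0,0,65,0,0,0,-1],[0,0,66,0,0,0,-1],[0,0,66,0,0,0,-1]]]'; python3 -c "
from h import *
s=r.sense();print(s['moment'],s['contact_force'],s['width'],s['qpos'][5])"
```

```text
time: 18.7
tool_pos: [603.7, -7.6, 102.8]
tool_rot: [[-0.279, 0.96, 0.001], [0.96, 0.279, -0.003], [-0.003, -0.0, -1.0]]
contact_force: [-6.2, -9.5, 7.9]
width: 0.199
[-2.03607008  1.28062605  0.22169646] [-6.17994247 -9.50079353  7.85738309] 0.19939504276624245 1.2767419065089018
```

The reaction moment (0.22 N m) matches the spring close to its stop. I'll go on into the stop.

```bash
python3 -m inch '[[[0,0,1,0,0,0,-1],[0,0,2,0,0,0,-1],[0,0,3,0,0,0,-1],[0,0,4,0,0,0,-1],[0,0,4,0,0,0,-1],[0,0,4,0,0,0,-1]]]'; python3 -c "
from h import *
s=r.sense();print(s['moment'],s['contact_force'],s['width'],s['qpos'][5])"
```

```text
time: 19.3
tool_pos: [603.6, -7.7, 102.8]
tool_rot: [[-0.213, 0.977, 0.001], [0.977, 0.213, -0.003], [-0.004, -0.0, -1.0]]
contact_force: [-6.8, -9.9, 8.8]
width: 0.197
[-2.13840703  1.40911312  0.70547635] [-6.78993726 -9.9173551   8.8335499 ] 0.19720614452865087 1.3452612696453652
```

The moment jumped to 0.71 N m, so the switch is on the stop. I'll hold for over 2 s.

```bash
python3 -m inch '[[[0,0,0,0,0,0,-1],[0,0,0,0,0,0,-1],[0,0,0,0,0,0,-1],[0,0,0,0,0,0,-1],[0,0,0,0,0,0,-1],[0,0,0,0,0,0,-1],[0,0,0,0,0,0,-1],[0,0,0,0,0,0,-1],[0,0,0,0,0,0,-1],[0,0,0,0,0,0,-1],[0,0,0,0,0,0,-1],[0,0,0,0,0,0,-1],[0,0,0,0,0,0,-1],[0,0,0,0,0,0,-1],[0,0,0,0,0,0,-1],[0,0,0,0,0,0,-1],[0,0,0,0,0,0,-1],[0,0,0,0,0,0,-1],[0,0,0,0,0,0,-1],[0,0,0,0,0,0,-1]]]'; python3 -m inch '[[[0,0,0,0,0,0,-1],[0,0,0,0,0,0,-1],[0,0,0,0,0,0,-1],[0,0,0,0,0,0,-1],[0,0,0,0,0,0,-1]]]'; python3 -c "
from h import *
s=r.sense();print(s['moment'],s['width'],s['qpos'][5])"
```

```text
time: 21.3
tool_pos: [603.6, -7.6, 102.8]
tool_rot: [[-0.213, 0.977, 0.001], [0.977, 0.213, -0.004], [-0.004, -0.0, -1.0]]
contact_force: [-6.8, -10.3, 9.2]
width: 0.199
time: 21.8
tool_pos: [603.6, -7.6, 102.9]
tool_rot: [[-0.213, 0.977, 0.001], [0.977, 0.213, -0.004], [-0.004, -0.0, -1.0]]
contact_force: [-7.1, -10.8, 9.0]
width: 0.199
[-2.10767095  1.36303597  0.78410613] 0.19938273491725383 1.3452565399354715
```

```bash
python3 -m inch '[[[0,0,0,0,0,0,0.2],[0,0,0,0,0,0,1],[0,0,0,0,0,-0.03,1],[0,0,0,0,0,-0.08,1],[0,0,0,0,0,-0.12,1],[0,0,0,0,0,-0.15,1],[0,0,0,0,0,-0.16,1],[0,0,0,0,0,-0.16,1],[0,0,0,0.09,0,-0.16,1],[0,0,0,0.09,0,-0.16,1],[0,0,0,0.09,0,-0.16,1],[0,0,0,0.09,0,-0.16,1],[0,0,0,0.09,0,-0.16,1],[0,0,0,0.09,0,-0.16,1]]]'
python3 - <<'E'
from h import *
s=r.sense();print(s["tool_pos"],s["contact_force"],s["moment"])
im,K,Rc,c=grab("scene","s8"); grab("side","d8")
hsv=cv2.cvtColor(im,cv2.COLOR_BGR2HSV)
m=((hsv[...,0]<8)|(hsv[...,0]>172))&(hsv[...,1]>150)&(hsv[...,2]>60)
m=m.astype(np.uint8); m[:, :310]=0;m[:,395:]=0; m[:260]=0;m[322:]=0
cn=cv2.findContours(m,0,2)[0]; print([cv2.minAreaRect(k) for k in cn if len(k)>15])
E
```

```text
time: 23.2
tool_pos: [584.8, 81.1, 260.5]
tool_rot: [[-0.212, 0.977, -0.001], [0.977, 0.212, -0.0], [0.0, -0.001, -1.0]]
contact_force: [0.9, 0.4, -0.2]
width: 0.995
[584.79610177  81.09252384 260.46447659] [ 0.89847677  0.44418121 -0.2014384 ] [-0.01916807  0.04829043 -0.03630272]
[((349.3069152832031, 289.9306945800781), (9.552356719970703, 40.199501037597656), 5.710592269897461)]
```

View pics/s8.png

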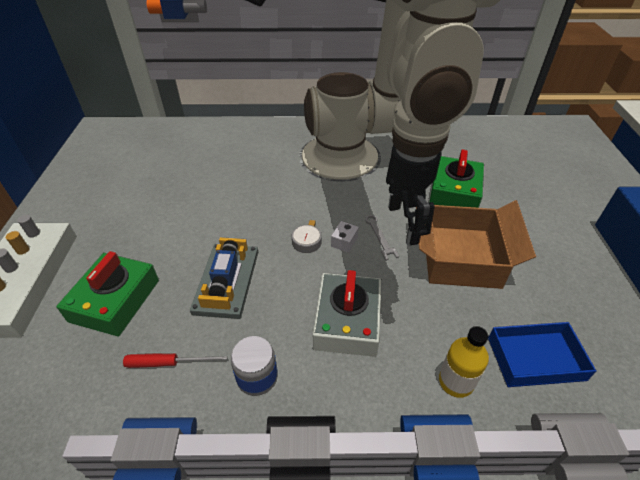

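The switch bar is back at rest, with its image centre at (349,290) as before. The valve is in the stand at (224,270), the +y flap is folded out at (515,232) and the bystanders haven't moved. The arm is clear at z = 260 mm, so I'm handing in.

```bash
python3 -c "
from plant import r
print(r.job_done())"
```

```text
the job is handed in; nothing more can be done
None
```

I carried out all the steps in order and handed the job in at about 23 s of the 72 s allowed; no verdict was reported.

- **Flaps:** I folded both well past upright along their arcs. The wrist and scene views straight afterwards showed both lying outwards. In the final view the gripper hid the −y flap, so I did not see that one again.
- **Valve:** I lifted it out and lowered it slowly into the saddles, with light contact of about 11 N at the expected height. The side and wrist views after release showed it upright, fully down and lying along the stand.
- **Switch:** I turned it clockwise until the moment jumped from 0.22 to 0.71 N m, which put it on its stop. I held it there for about 2.5 s and let go. The final view shows the bar within about half a degree of its rest direction.
- **Other things:** None of the bystanders I could see had moved. The arm was clear of everything, with the force reading near zero.

No check failed. Estimates of the stand's position differed by up to 3 mm between views. I corrected 1.5 mm from a close look before lowering the valve.

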